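# Hang the second rack arm on its slotted post

### The arm

A 6-joint arm with a two-finger parallel gripper is mounted at the origin on the work surface. World frame = base frame: x ahead of the robot, y to its left, z up, the work surface at z = 0. Lengths are in m, angles in rad, forces in N, time in s.
With the tool pointing down it reaches from about 0.375 to 0.975 m from the base axis. Payload 3.8 kg.
Tool frame: the origin (TCP) lies midway between the tips of the shut fingers; the grasp point (between the pads) lies 19 mm behind it; z points along the fingers, y is the line along which they close (so a half turn about z gives the same grasp; the last joint's range is limited). The gripper opens to 85 mm and grips with 20 to 120 N. Pads are 22 mm wide; open, the fingers measure 114 mm over their backs; the gripper's body (76 mm by 85 mm) begins 54 mm behind the grasp point. The pads swing forward as they close: fully open they stand 13 mm farther back than shut.
Start: joints at [-1.325, 0.264, 1.604, -0, 1.274, -0.037], TCP at [0.188, -0.648, 0.231] pointing down, gripper open.
Joint ranges: [-2.63, 2.63], [-0.94, 2.18], [0.31, 2.57], [-1.31, 4.45], [0, 2.66], [-2.55, 2.55]. Speed limits (rad/s): [2.57, 2.57, 3.14, 3.14, 3.14, 3.14].

### API

Orientations are given as a rotation vector (axis times angle).
In Python, from workcell import read_state, vision, ticket gives the robot as it stands. The module is installed in compiled form; this text tells all that it offers.
- The arm moves only by the tool jog_arm, never from a script. Its arguments are lists of equal length, an entry for each row: "turn": the turn, a rotation vector about the tool's x, y, z in rad, a list of three; "delta_pos": the shift along the tool's x, y, z in m, a list of three; "gripper": the finger opening in m, from 0 to 0.0854. In form: {"turn": [[rx, ry, rz], ...], "delta_pos": [[dx, dy, dz], ...], "gripper": [gripper, ...]}. A call has 1 to 20 rows; each row shifts and turns the commanded pose from where the row before left it, along the tool's axes as they then stand; what a row does not reach is not made up. A row lasts 1/12 s, in which the tool goes at most 41.7 mm and 7.16 degrees, less where a joint would pass 70% of its speed; a pose out of reach is approached as far as the arm can. A call with a gripper value outside its range is refused whole. The fingers move at their own pace and stop on an object; "grip_force" is the grip in N (left out, the last holds). Time passes only in rows, so rows that do not move let the fingers close. It gives the time, the measured TCP pose, the force, the opening and the grip force at its end, in the units of the state.
- read_state(): the state, without advancing time (a new reading comes with each control period).
- vision.read_camera(name): name is "side" or "top" or "wrist"; returns the picture (480x640x3 uint8, red, green, blue); there is no depth.
- vision.calibration(name): a dict with "vfov" (degrees; the focal length in pixels is half the picture's height over the tangent of half this angle, whatever the lens; pixels are square), "cx", "cy" (the principal point, pixels), "dist" ([k1, k2, p1, p2, k3] as OpenCV has them; the pictures are not rectified), "R" (3x3) and "t" (3): a world point X has camera coordinates R X + t; the wrist camera has in their place "mount" (4x4, takes a point from camera to tool coordinates, whose origin is the TCP and whose axes are the flange's). Camera axes: x right, y down, z forward; pixel columns grow to the right and rows downward; lengths in m; the calibration is good to about 2 mm. A picture is of the moment at which its call begins: read the wrist's pose just before it. calibration takes no time and is no camera call.
- ticket.finish_job(): hands the job in; it is judged then, once.
The state is a dict: "time": time; "q": joint angles; "joint_vel": joint speeds; "joint_torque": joint torques, N m; "tool_pos": TCP position; "tcp_rot": TCP orientation; "wrist_force": force on the tool from outside, world axes, zero at the start; "torque": the same for the moment, N m; "width": opening from 0.0 (shut) to 1.0 (fully open); "grip_force": force on a finger pad.
Only numpy, scipy, OpenCV 4.12 (cv2) and the standard library are available. Lean on these libraries where they do the work, as an engineer would, in place of code of your own. Each camera call takes 0.05 s, during which the arm holds its last target. There are 200 camera calls.

### The job

Hang the loose rack arm on the empty slotted post, level with the arm already hanging on the other post: feel its two hooks into the slots without ramming the post, press the plate against the post, and push the arm down until it is fully home and its spring catch has snapped into the slot; then let go. Leave the things lying around on the bench where they are.

Things in the scene. Friction and masses are not known exactly. Their poses are not given: they have to be found in the camera images.
- rack_arm: The loose rack arm, grey painted steel, 0.34 to 0.53 kg, standing on the bench on its underside: a tube with an upright back plate (40 wide, 100 high, 4 thick) at one end. Origin: middle of the plate's lower edge, on its rear (mating) face. x points out of that face, into a post; z up. The plate fills x -4 to 0 mm; the arm stretches along -x to a 42 mm high end stop at x = -157 mm.
- grip (a point): Middle of the loose arm's tube near the arm's balance point, 70 mm in front of the plate's rear face, 15 mm above the arm's underside. The tube is 20 mm wide (y) and 30 mm high, straight and free to grasp from 45 to 145 mm in front of the plate; nearer the plate the barrel of the spring catch lies above it (15 wide, up to 48 high, 38 long). Same axes as the arm.
- hooks (a point): On the rear face of the loose arm's plate, centre line, at the underside of the lower hook's neck: 20 mm above the arm's underside. The upper hook is the same, 40 mm higher. Each is 4 mm wide (y): a neck 8 mm high, with a tooth behind it that hangs 10 mm below the neck's underside; it stands out 9.5 mm from the plate. Gap from plate to tooth: 3.5 mm at the neck, 5.5 mm at the tip.
- catch (a joint): Spring catch of the loose arm, in m: 0 when its steel nose stands fully out, positive as it is pushed in. The nose stands 4.5 mm out of the plate's rear face between the hooks, 4 wide, 36.5 to 42.5 mm above the arm's underside. It is pushed in by the post's wall (3 N at first, 7 N when the plate is flat) and rubs as the arm sinks; it snaps out into the lower hook's slot 1.5 mm above home.
- post_free: Foot of the empty slotted post, bolted to the bench: plate 110 mm wide, 6 thick. Origin on the bench below the post's front face, in the middle of the foot; z up; -x is the front, where an arm goes, so a hung arm's x axis lies along this x axis. The post may be clamped up to 10 mm to either side (y) of the foot's middle: this is not measured, and has to be felt or seen. It stands firm.
- slots (a point): Middle of the foot of the empty post, front face (x = 0), 140 mm up. The post is a galvanised channel 44 mm wide, 23 deep, 211 high with its orange cap, open at the back. Its 3 mm front wall has one column of four slots on the post's centre line (up to 10 mm aside of this point along y), each 7 wide and 24 high; their lower edges are 60, 100, 140 and 180 mm above the bench.
- post_used: Foot of the other, identical post, on which an arm already hangs; same axes; here the post stands in the middle of its foot.
- fitted_arm: The arm already hanging on the other post, same shape and axes as the loose one, fully home in the two upper slots (140 and 180 mm): its underside (origin) is 120 mm above the bench. An arm enters these slots when 11 to 15 mm higher than home, goes in 10 mm until its plate lies on the post, then has to be pushed down 11 to 15 mm, with about 5 to 12 N while the catch rubs.
- screwdriver: Screwdriver, 200 mm long, lying on the bench between the posts and behind the loose arm, to be left alone. Origin under its middle.
- spanner: Spanner, 170 mm long, lying on the bench behind the screwdriver, to be left alone. Origin under its middle.
- parts_tray: Grey open parts tray, 110 x 150 mm, 40 mm high, at the left of the bench, to be left alone. Origin under its middle.
- oil_can: Can with a pale label, 52 mm across, 120 mm high, standing at the right of the bench, to be left alone. Origin under its middle.
Mind the look-alikes: they are no part of the job. What is shaped like the rack_arm but blue or pink is not meant.

How it is judged:
At the end, for the whole second after the job is handed in: The loose rack arm hangs at rest, let go, by its hooks on the empty post, level with the other arm: underside 117 to 122.5 mm above the bench, catch snapped out (pushed in less than 1.5 mm), plate within 3 mm of the post's front wall, upright within 3 degrees and square to the post within 6 degrees (z of rack_arm in the frame of post_free between 0.117 and 0.1225 m and x of rack_arm in the frame of post_free between -0.003 and 0.002 m and y of rack_arm in the frame of post_free between -0.0125 and 0.0125 m and angle between rack_arm's own z axis and vertical below 0.05 rad and angle between the x axis of rack_arm and the x axis of post_free, either way round below 0.1 rad and contact force between rack_arm and post_free above 1 N and linear speed of rack_arm below 0.01 m/s and value of joint catch below 0.0015 m); the robot touches nothing.
It fails at once if the arm is rammed or forced against the post (more than 60 N) (contact force between rack_arm and post_free above 60 N).
It fails at once if a thing lying around on the bench is pushed away by more than 20 mm (distance of any of screwdriver, spanner, parts_tray, oil_can from where it was at the start of the episode above 0.02 m).
It also fails if it takes over 54 s, if anything falls off the work surface, if the arm or the gripper's body presses on something with over 40 N, if the wrist force passes 120 N, or if a joint passes its speed limit or range.

## Working session

There is one attempt and no reset: what is moved stays moved. The work goes in short steps, Python scripts to look and compute and a tool call to move; the robot and the scene stay as the last step left them, time stands still between calls to the robot, and variables do not carry over. Pictures are saved under pics/ and viewed, at most 12 in all, crops included, and the job is handed in when it is done.

Besides the shell and the picture viewer there is one more tool, called in YAML: its name, and indented under it one key for each argument. jog_arm: Moves the arm, as the interface text tells. Its arguments: {"type":"object","properties":{"turn":{"type":"array","items":{"type":"array","items":{"type":"number"}}},"delta_pos":{"type":"array","items":{"type":"array","items":{"type":"number"}}},"gripper":{"type":"array","items":{"type":"number"}},"grip_force":{"type":"number"}},"required":["turn","delta_pos","gripper"]}

```bash
mkdir -p pics
cat > h.py <<'E'
import numpy as np, cv2
from scipy.spatial.transform import Rotation as Ro
from workcell import read_state, vision, ticket
def cam(name,state=None):
    c=vision.calibration(name); f=240/np.tan(np.radians(c['vfov'])/2)
    K=np.array([[f,0,c['cx']],[0,f,c['cy']],[0,0,1.]]); d=np.array(c['dist'],float)
    if 'R' in c: R=np.array(c['R']);t=np.array(c['t'])
    else:
        M=np.array(c['mount']);s=state; T=np.eye(4);T[:3,:3]=Ro.from_rotvec(s['tcp_rot']).as_matrix();T[:3,3]=s['tool_pos']
        W=np.linalg.inv(T@M);R=W[:3,:3];t=W[:3,3]
    return K,d,R,t
def proj(name,X,state=None):
    K,d,R,t=cam(name,state); return cv2.projectPoints(np.atleast_2d(np.array(X,float)),cv2.Rodrigues(R)[0],t,K,d)[0][:,0]
def ray(name,uv,state=None):
    K,d,R,t=cam(name,state); p=cv2.undistortPoints(np.array(uv,float).reshape(-1,1,2),K,d)[:,0]
    v=np.c_[p,np.ones(len(p))]@R; return -R.T@t, v
def onz(name,uv,z,state=None):
    o,v=ray(name,uv,state); return o+v*((z-o[2])/v[:,2])[:,None]
E
python3 - <<'E'
from h import *
s=read_state();print(s)
for n in('side','top'):
    cv2.imwrite(f'pics/{n}0.png',vision.read_camera(n)[:,:,::-1]); K,d,R,t=cam(n);print(n,K[0,0],-R.T@t,R[2])
E
```

```text
{'time': 0.0, 'q': array([-1.32487450e+00,  2.64769297e-01,  1.60539495e+00,  2.66741702e-05,
        1.27370075e+00, -3.69108853e-02]), 'joint_vel': array([-5.96964481e-04, -9.14063816e-04,  1.39699217e-03, -9.14085377e-04,
        5.38339620e-04, -5.69584433e-05]), 'joint_torque': array([-2.90035765e-03, -5.15117240e+01, -3.67313576e+01, -5.05934568e-04,
        1.29573929e-02,  4.94125743e-06]), 'tool_pos': array([ 0.18819585, -0.64746133,  0.22993984]), 'tcp_rot': array([-3.10799296e+00, -4.42462175e-01,  3.32271971e-04]), 'wrist_force': array([-0.10518071, -0.5188836 ,  0.76478487]), 'torque': array([-0.01391932,  0.04454905,  0.01367441]), 'grip_force': 0.0, 'width': 0.9997974730119569}
side 588.6538097228346 [0.1787318  0.81972805 1.0375391 ] [ 0.28599969 -0.64889832 -0.70507811]
top 513.6575897842158 [ 0.35059587 -0.04222491  1.28552606] [ 0.16154168 -0.00528841 -0.98685172]
```

View pics/top0.png

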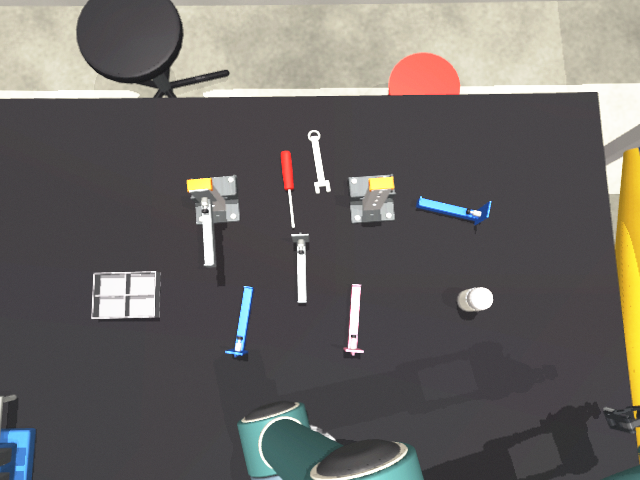

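View pics/side0.png

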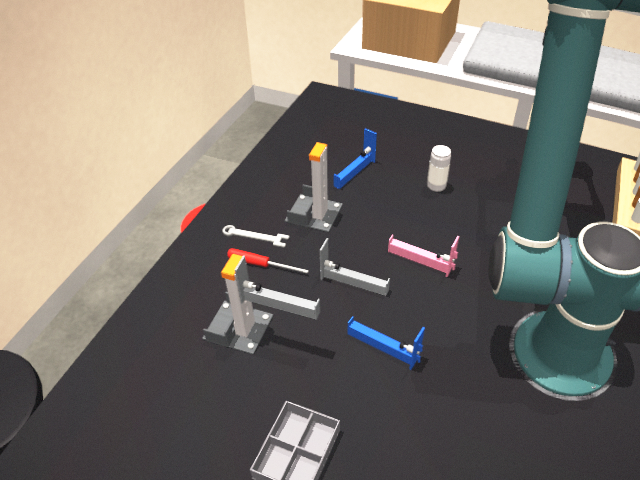

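The top view shows these arm-shaped things: grey loose (301,268), pink (354,318), blue (240,320), blue (455,210), and the fitted one on the used post (208,228). I choose the grey one at (301,268). The empty post is at (372,198).

Run:
```python
from h import *
t=cv2.imread('pics/top0.png');s=cv2.imread('pics/side0.png')
a=cv2.resize(t[225:310,270:340],None,fx=5,fy=5,interpolation=cv2.INTER_CUBIC)
b=cv2.resize(t[165:230,340:405],None,fx=6,fy=6,interpolation=cv2.INTER_CUBIC)
o=np.zeros((430,745,3),np.uint8);o[:425,:350]=a;o[:390,352:742]=b
cv2.imwrite('pics/c1.png',o)
```

```text
(no output)
```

View pics/c1.png

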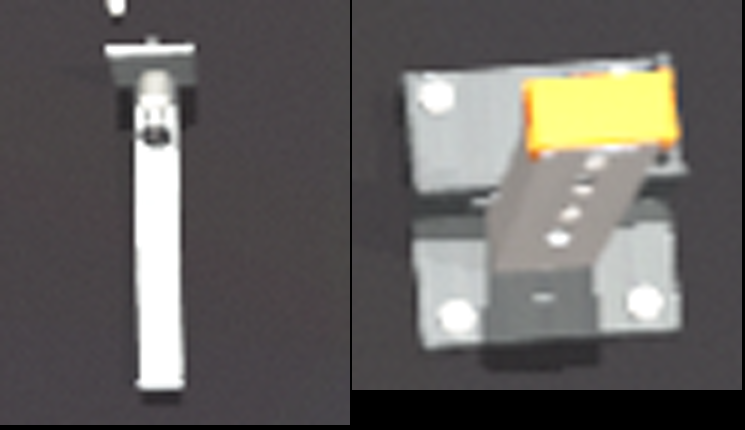

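The crop confirms the grey unpainted arm, with its plate at top-view (300,235) and end stop at (302,302). The post's cap front edge runs (371,191) to (395,189).

Run:
```python
from h import *
A=lambda u,v:(270+u/5-.4,225+v/5-.4)
B=lambda u,v:(340+(u-352)/6-.4,165+v/6-.4)
np.set_printoptions(precision=4,suppress=True)
p=onz('top',[A(107,45),A(195,45)],.1);print('plate top rear',p,p.mean(0))
q=onz('top',[A(138,385),A(184,385)],.042);print('stop',q.mean(0))
tb=onz('top',[A(136,200),A(181,200),A(138,340),A(183,340)],.03);print('tube',tb)
print('cap front',onz('top',[B(538,155),B(680,142)],.211))
print('cap back',onz('top',[B(526,82),B(668,69)],.211))
print('foot FL FR BL BR',onz('top',[B(425,348),B(681,327),B(405,75),B(668,57)],.006))
print('bolts',onz('top',[B(457,316),B(645,301),B(437,97)],.008))
print('slot bottoms-ish',[onz('top',[B(*c)],z)[0] for c,z in (((558,238),.075),((597,162),.19))])
```

```text
plate top rear [[ 0.5574  0.012   0.1   ]
 [ 0.557  -0.0293  0.1   ]] [ 0.5572 -0.0086  0.1   ]
stop [ 0.4014 -0.0108  0.042 ]
tube [[ 0.4922  0.0012  0.03  ]
 [ 0.492  -0.0209  0.03  ]
 [ 0.4237  0.0005  0.03  ]
 [ 0.4235 -0.0214  0.03  ]]
cap front [[ 0.6306 -0.1647  0.211 ]
 [ 0.6348 -0.2158  0.211 ]]
cap back [[ 0.6576 -0.1612  0.211 ]
 [ 0.6619 -0.2125  0.211 ]]
foot FL FR BL BR [[ 0.6005 -0.138   0.006 ]
 [ 0.6084 -0.2466  0.006 ]
 [ 0.7199 -0.132   0.006 ]
 [ 0.7266 -0.2451  0.006 ]]
bolts [[ 0.6138 -0.1517  0.008 ]
 [ 0.6194 -0.2314  0.008 ]
 [ 0.7094 -0.1454  0.008 ]]
slot bottoms-ish [array([ 0.6316, -0.1873,  0.075 ]), array([ 0.6332, -0.1886,  0.19  ])]
```

jog_arm:
  turn:
    - [0, 0, 0]
    - [0, 0, 0]
    - [0, 0, 0]
    - [0, 0, 0]
    - [0, 0, 0]
    - [0, 0, 0]
    - [0, 0, 0]
    - [0, 0, 0]
    - [0, 0, 0]
    - [0, 0, 0]
    - [0, 0, 0]
    - [0, 0, 0]
    - [0, 0, 0]
    - [0, 0, 0]
    - [0, 0, 0]
    - [0, 0, 0]
    - [0, 0, 0]
    - [0, 0, 0]
    - [0, 0, 0]
    - [0, 0, 0]
  delta_pos:
    - [0.0233, -0.0265, 0]
    - [0.0233, -0.0265, 0]
    - [0.0233, -0.0265, 0]
    - [0.0233, -0.0265, 0]
    - [0.0233, -0.0265, 0]
    - [0.0233, -0.0265, 0]
    - [0.0233, -0.0265, 0]
    - [0.0233, -0.0265, 0]
    - [0.0233, -0.0265, 0]
    - [0.0233, -0.0265, 0]
    - [0.0233, -0.0265, 0]
    - [0.0233, -0.0265, 0]
    - [0.0233, -0.0265, 0]
    - [0.0233, -0.0265, 0]
    - [0.0233, -0.0265, 0]
    - [0.0233, -0.0265, 0]
    - [0.0233, -0.0265, 0]
    - [0.0233, -0.0265, 0]
    - [0.0233, -0.0265, 0]
    - [0.0233, -0.0265, 0]
  gripper: [0.085, 0.085, 0.085, 0.085, 0.085, 0.085, 0.085, 0.085, 0.085, 0.085, 0.085, 0.085, 0.085, 0.085, 0.085, 0.085, 0.085, 0.085, 0.085, 0.085]

```text
time: 1.77
tool_pos: [0.488, -0.0074, 0.231]
tcp_rot: [-3.11, -0.443, 0.001]
wrist_force: [0.8, -0.5, -0.4]
width: 0.995
grip_force: 0.0
```

jog_arm:
  turn:
    - [0, 0, 0.09]
    - [0, 0, 0.09]
    - [0, 0, 0.09]
    - [0, 0, 0]
    - [0, 0, 0]
  delta_pos:
    - [0, 0, 0]
    - [0, 0, 0]
    - [0, 0, 0]
    - [0, 0, 0]
    - [0, 0, 0]
  gripper: [0.085, 0.085, 0.085, 0.085, 0.085]

```text
time: 2.18
tool_pos: [0.4876, -0.0091, 0.2309]
tcp_rot: [-3.141, -0.024, 0.001]
wrist_force: [-0.0, -0.4, -0.6]
width: 0.994
grip_force: 0.0
```

Run:
```python
from h import *
import pickle
np.set_printoptions(precision=4,suppress=True)
s=read_state();pickle.dump(s,open('w0.pkl','wb'));print(s['time'],s['q'],s['tool_pos'],Ro.from_rotvec(s['tcp_rot']).as_matrix(),s['wrist_force'])
cv2.imwrite('pics/w0.png',vision.read_camera('wrist')[:,:,::-1]);print(vision.calibration('wrist'))
print(proj('wrist',[[.487,-.0095,.03],[.557,-.0086,.1],[.401,-.011,.042]],s))
```

```text
2.1833 [-0.0697 -0.0949  1.9922  0.      1.2451  1.4856] [ 0.4876 -0.0091  0.2309] [[ 0.9999  0.0155 -0.0008]
 [ 0.0155 -0.9999  0.0001]
 [-0.0008 -0.0001 -1.    ]] [-0.0072 -0.4436 -0.6368]
{'vfov': 68.55245576051793, 'cx': 323.21792042233005, 'cy': 230.2676286995787, 'dist': array([-0.0559,  0.    ,  0.    ,  0.    ,  0.    ]), 'mount': array([[ 0.0005, -0.9631, -0.269 ,  0.0675],
       [ 1.    ,  0.0002,  0.0012, -0.0005],
       [-0.0011, -0.269 ,  0.9631, -0.143 ],
       [ 0.    ,  0.    ,  0.    ,  1.    ]])}
[[323.772  203.0523]
 [324.3322 129.6555]
 [323.8878 287.7569]]
```

View pics/w0.png

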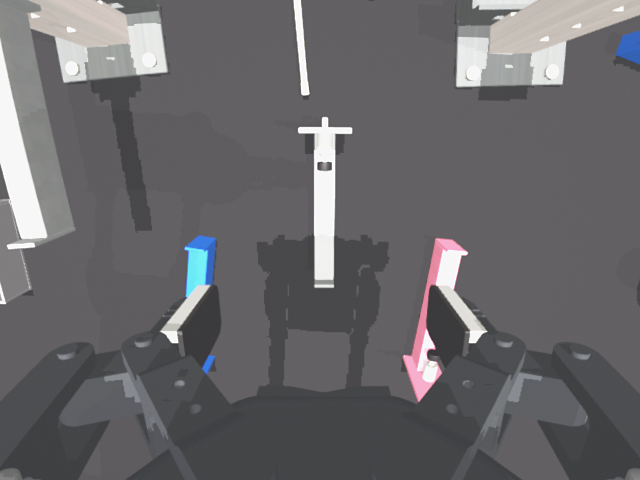

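The wrist view shows the grey arm's plate top at (325,130) and its end stop at (324,285), matching the prediction. Descending to grasp.

jog_arm:
  turn:
    - [0, 0, 0]
    - [0, 0, 0]
    - [0, 0, 0]
    - [0, 0, 0]
    - [0, 0, 0]
    - [0, 0, 0]
    - [0, 0, 0]
    - [0, 0, 0]
    - [0, 0, 0]
  delta_pos:
    - [0, 0, 0.036]
    - [0, 0, 0.036]
    - [0, 0, 0.036]
    - [0, 0, 0.036]
    - [0, 0, 0.036]
    - [0, 0, 0.03]
    - [0, 0, 0.016]
    - [0, 0, 0]
    - [0, 0, 0]
  gripper: [0.085, 0.085, 0.085, 0.085, 0.085, 0.085, 0.085, 0.085, 0.085]

```text
time: 2.98
tool_pos: [0.4869, -0.0094, 0.0045]
tcp_rot: [-3.141, -0.021, 0.004]
wrist_force: [-0.3, -0.2, -0.4]
width: 0.993
grip_force: 0.0
```

jog_arm:
  turn:
    - [0, 0, 0]
    - [0, 0, 0]
    - [0, 0, 0]
    - [0, 0, 0]
    - [0, 0, 0]
    - [0, 0, 0]
    - [0, 0, 0]
    - [0, 0, 0]
    - [0, 0, 0]
    - [0, 0, 0]
    - [0, 0, 0]
    - [0, 0, 0]
  delta_pos:
    - [0, 0, 0]
    - [0, 0, 0]
    - [0, 0, 0]
    - [0, 0, 0]
    - [0, 0, 0]
    - [0, 0, 0]
    - [0, 0, 0]
    - [0, 0, 0]
    - [0, 0, 0]
    - [0, 0, 0]
    - [0, 0, 0]
    - [0, 0, 0]
  gripper: [0.03, 0.02, 0.01, 0.01, 0.01, 0.01, 0.01, 0.01, 0.01, 0.01, 0.01, 0.01]
  grip_force: 110

```text
time: 3.98
tool_pos: [0.4887, -0.0094, 0.0066]
tcp_rot: [3.141, 0.02, 0.002]
wrist_force: [-2.7, -0.5, 6.8]
width: 0.214
grip_force: 108.0
```

jog_arm:
  turn:
    - [0, 0, 0]
    - [0, 0, 0]
    - [0, 0, 0]
    - [0, 0, 0]
    - [0, 0, 0]
    - [0, 0, 0]
    - [0, 0, 0]
    - [0, 0, 0]
    - [0, 0, 0]
    - [0, 0, 0]
  delta_pos:
    - [0, 0, -0.008]
    - [0, 0, -0.02]
    - [0, 0, -0.025]
    - [0, 0, -0.025]
    - [0, 0, -0.025]
    - [0, 0, -0.025]
    - [0, 0, -0.015]
    - [0, 0, -0.007]
    - [0, 0, 0]
    - [0, 0, 0]
  gripper: [0.01, 0.01, 0.01, 0.01, 0.01, 0.01, 0.01, 0.01, 0.01, 0.01]

```text
time: 4.82
tool_pos: [0.4871, -0.0091, 0.1544]
tcp_rot: [-3.141, -0.02, 0.002]
wrist_force: [-1.4, 1.1, -4.5]
width: 0.214
grip_force: 107.9
```

Run:
```python
from h import *
import pickle
np.set_printoptions(precision=4,suppress=True)
s=read_state();pickle.dump(s,open('w1.pkl','wb'));print(s['time'],s['q'],s['tool_pos'],Ro.from_rotvec(s['tcp_rot']).as_matrix(),s['wrist_force'],s['torque'],s['width'])
w=vision.read_camera('wrist')[:,:,::-1];cv2.imwrite('pics/w1.png',w)
si=vision.read_camera('side')[:,:,::-1];cv2.imwrite('pics/s1.png',si)
u=proj('side',[[.64,-.19,.1],[.557,-.009,.15]]);print(u)
o=np.zeros((480,800,3),np.uint8);o[:360,:400]=cv2.resize(w[0:288,160:480],None,fx=1.25,fy=1.25)
o[:480,400:]=cv2.resize(si[120:300,270:420],None,fx=2.6667,fy=2.6667,interpolation=cv2.INTER_CUBIC);cv2.imwrite('pics/c2.png',o)
```

```text
4.8167 [-0.0699 -0.0297  2.0781  0.0001  1.0947  1.4881] [ 0.4871 -0.0091  0.1544] [[ 0.9999  0.0128 -0.0014]
 [ 0.0128 -0.9999  0.0002]
 [-0.0014 -0.0002 -1.    ]] [-1.366   1.1416 -4.5264] [ 0.0252  0.0373 -0.0069] 0.21385156465327246
[[322.0409 185.0064]
 [323.102  226.8724]]
```

View pics/c2.png

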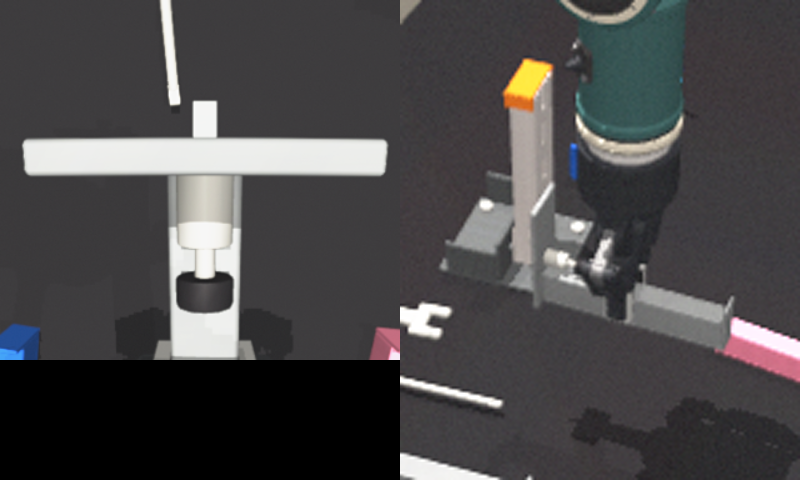

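Grasp is good: the plate is square in the wrist view and the arm is level in the side view. Moving to just in front of the post, high, to see the cap.

jog_arm:
  turn:
    - [0, 0, 0]
    - [0, 0, 0]
    - [0, 0, 0]
    - [0, 0, 0]
    - [0, 0, 0]
    - [0, 0, 0]
    - [0, 0, 0]
    - [0, 0, 0]
    - [0, 0, 0]
    - [0, 0, -0.028]
    - [0, 0, -0.029]
    - [0, 0, 0]
    - [0, 0, 0]
    - [0, 0, 0]
  delta_pos:
    - [0.002, 0.01, -0.003]
    - [0.005, 0.02, -0.003]
    - [0.006, 0.022, -0.004]
    - [0.006, 0.023, -0.004]
    - [0.006, 0.023, -0.004]
    - [0.006, 0.023, -0.004]
    - [0.006, 0.023, -0.004]
    - [0.006, 0.022, -0.004]
    - [0.005, 0.015, 0]
    - [0.002, 0.007, 0]
    - [0, 0, 0]
    - [0, 0, 0]
    - [0, 0, 0]
    - [0, 0, 0]
  gripper: [0.01, 0.01, 0.01, 0.01, 0.01, 0.01, 0.01, 0.01, 0.01, 0.01, 0.01, 0.01, 0.01, 0.01]

```text
time: 6.08
tool_pos: [0.5399, -0.1963, 0.1845]
tcp_rot: [-3.139, -0.109, 0.002]
wrist_force: [-0.9, -0.0, -5.1]
width: 0.21
grip_force: 108.2
```

Run:
```python
from h import *
import pickle
np.set_printoptions(precision=4,suppress=True)
s=read_state();pickle.dump(s,open('w2.pkl','wb'));print(s['time'],s['tool_pos'],Ro.from_rotvec(s['tcp_rot']).as_matrix(),s['wrist_force'],s['torque'],s['width'])
w=vision.read_camera('wrist')[:,:,::-1];cv2.imwrite('pics/w2.png',w)
```

```text
6.0833 [ 0.5399 -0.1963  0.1845] [[ 0.9976  0.0693 -0.0014]
 [ 0.0693 -0.9976  0.0006]
 [-0.0013 -0.0007 -1.    ]] [-0.8997 -0.0374 -5.1475] [-0.0149  0.0298  0.0021] 0.20954441775543695
```

View pics/w2.png

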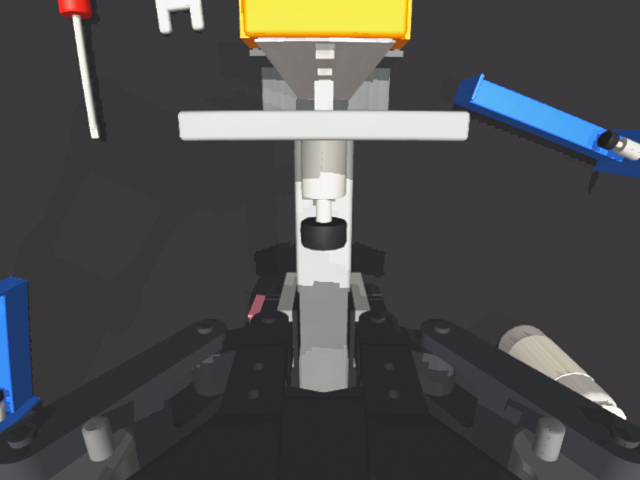

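The wrist view shows the hook centre at u≈324, slots at u≈325 and the cap from u=240 to 411. Enlarging the top.

Run:
```python
from h import *
w=cv2.imread('pics/w2.png')
cv2.imwrite('pics/c3.png',cv2.resize(w[0:145,225:425],None,fx=4,fy=4,interpolation=cv2.INTER_CUBIC))
```

```text
(no output)
```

View pics/c3.png

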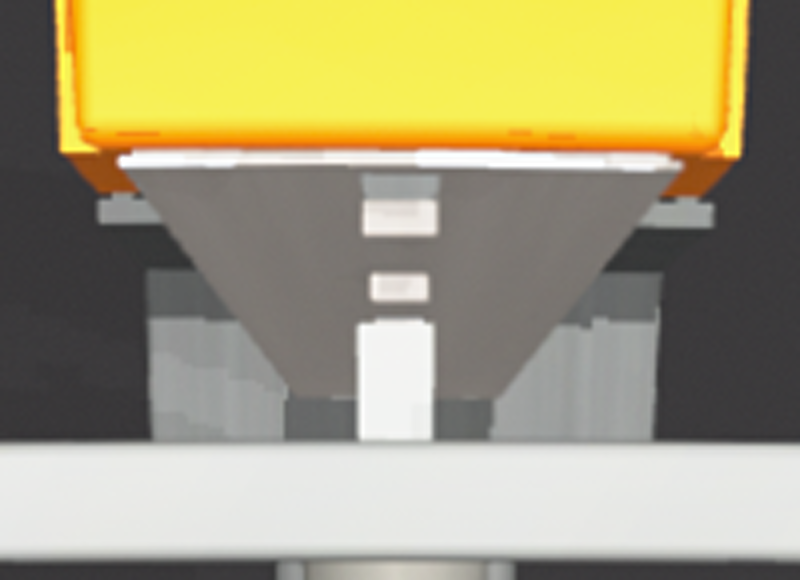

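Run:
```python
from h import *
import pickle
np.set_printoptions(precision=4,suppress=True)
s=pickle.load(open('w2.pkl','rb'));T=Ro.from_rotvec(s['tcp_rot']).as_matrix()
loc=lambda X:(np.atleast_2d(X)-s['tool_pos'])@T
C=lambda u,v:(225+u/4-.4,v/4-.4)
print('postbottom',loc(onz('wrist',[C(288,397),C(495,397)],.006,s)))
for z,l,r,v in((.18,363,438,235),(.14,370,428,300)): print('slot',z,loc(onz('wrist',[C(l,v),C(r,v)],z,s)))
print('captop', loc(onz('wrist',[C(78,148),C(728,148)],.211,s)))
print('foot edge',loc(onz('wrist',[C(150,320),C(660,320)],.006,s)))
o,v=ray('wrist',[(179,112),(469,112)],s); 
for uz in (.178,.18,.182):
  print('plate',uz,loc(onz('wrist',[(179.5,110.5),(468.5,110.5)],uz+.1,s)),'hook',loc(onz('wrist',[C(357,330),C(434,330)],uz+.068,s)), 'hook tip',loc(onz('wrist',[C(395,322)],uz+.068,s)))
print('tray')
```

```text
postbottom [[ 0.0957 -0.0232  0.1784]
 [ 0.0957  0.0215  0.1783]]
slot 0.18 [[ 0.0955 -0.0034  0.0043]
 [ 0.0955  0.0038  0.0043]]
slot 0.14 [[ 0.0955 -0.0034  0.0443]
 [ 0.0955  0.0038  0.0443]]
captop [[ 0.0959 -0.0244 -0.0266]
 [ 0.096   0.0248 -0.0267]]
foot edge [[ 0.1116 -0.0525  0.1784]
 [ 0.1117  0.0566  0.1783]]
plate 0.178 [[ 0.0705 -0.0199 -0.0936]
 [ 0.0706  0.0191 -0.0936]] hook [[ 0.0782 -0.0025 -0.0616]
 [ 0.0782  0.0017 -0.0616]] hook tip [[ 0.0786 -0.0004 -0.0616]]
plate 0.18 [[ 0.0704 -0.0191 -0.0956]
 [ 0.0704  0.0183 -0.0956]] hook [[ 0.0779 -0.0024 -0.0636]
 [ 0.0779  0.0016 -0.0636]] hook tip [[ 0.0783 -0.0004 -0.0636]]
plate 0.182 [[ 0.0703 -0.0183 -0.0976]
 [ 0.0703  0.0175 -0.0976]] hook [[ 0.0776 -0.0024 -0.0656]
 [ 0.0776  0.0016 -0.0656]] hook tip [[ 0.078  -0.0004 -0.0656]]
tray
```

jog_arm:
  turn:
    - [0, 0, 0]
    - [0, 0, 0]
    - [0, 0, 0]
    - [0, 0, 0]
    - [0, 0, 0]
    - [0, 0, 0]
    - [0, 0, 0]
    - [0, 0, 0]
    - [0, 0, 0]
    - [0, 0, 0]
  delta_pos:
    - [0, 0.0006, 0.01]
    - [0, 0, 0.015]
    - [0, 0, 0.013]
    - [0, 0, 0.007]
    - [0.003, 0, 0]
    - [0.004, 0, 0]
    - [0.003, 0, 0]
    - [0, 0, 0]
    - [0, 0, 0]
    - [0, 0, 0]
  gripper: [0.01, 0.01, 0.01, 0.01, 0.01, 0.01, 0.01, 0.01, 0.01, 0.01]

```text
time: 6.97
tool_pos: [0.5509, -0.1966, 0.141]
tcp_rot: [3.139, 0.11, 0.002]
wrist_force: [-0.4, 0.2, -5.5]
width: 0.207
grip_force: 108.1
```

Run:
```python
from h import *
import pickle
np.set_printoptions(precision=4,suppress=True)
s=read_state();s0=pickle.load(open('w2.pkl','rb'));T=Ro.from_rotvec(s0['tcp_rot']).as_matrix()
print(s['time'],s['tool_pos'],(s['tool_pos']-s0['tool_pos'])@T,s['wrist_force'],s['torque'])
w=vision.read_camera('wrist')[:,:,::-1]
si=vision.read_camera('side')[:,:,::-1];cv2.imwrite('pics/s2.png',si)
o=np.zeros((480,800,3),np.uint8)
a=cv2.resize(w[0:145,240:410],None,fx=2.35,fy=2.35,interpolation=cv2.INTER_CUBIC);o[:a.shape[0],:a.shape[1]]=a
o[:,400:]=cv2.resize(si[125:245,270:370],None,fx=4,fy=4,interpolation=cv2.INTER_CUBIC);cv2.imwrite('pics/c4.png',o)
```

```text
6.9667 [ 0.5509 -0.1966  0.141 ] [0.011  0.0011 0.0434] [-0.3854  0.1901 -5.4619] [-0.0184  0.0859  0.0529]
```

View pics/c4.png

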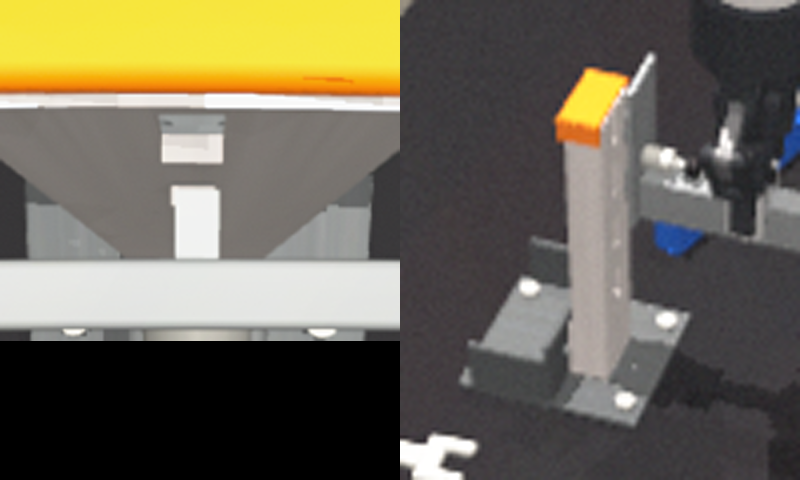

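jog_arm:
  turn:
    - [0, 0, 0]
    - [0, 0, 0]
    - [0, 0, 0]
    - [0, 0, 0]
    - [0, 0, 0]
    - [0, 0, 0]
  delta_pos:
    - [0, -0.0004, 0.001]
    - [0.001, 0, 0]
    - [0.001, 0, 0]
    - [0.001, 0, 0]
    - [0, 0, 0]
    - [0, 0, 0]
  gripper: [0.01, 0.01, 0.01, 0.01, 0.01, 0.01]

```text
time: 7.57
tool_pos: [0.5534, -0.1958, 0.1393]
tcp_rot: [3.14, 0.11, 0.0]
wrist_force: [-0.1, 0.2, -4.2]
width: 0.209
grip_force: 108.1
```

jog_arm:
  turn:
    - [0, 0, 0]
    - [0, 0, 0]
    - [0, 0, 0]
    - [0, 0, 0]
    - [0, 0, 0]
  delta_pos:
    - [0.001, 0, 0]
    - [0.001, 0, 0]
    - [0.001, 0, 0]
    - [0, 0, 0]
    - [0, 0, 0]
  gripper: [0.01, 0.01, 0.01, 0.01, 0.01]

```text
time: 7.98
tool_pos: [0.5564, -0.1956, 0.1393]
tcp_rot: [-3.14, -0.11, -0.0]
wrist_force: [0.4, 0.2, -4.8]
width: 0.213
grip_force: 108.1
```

jog_arm:
  turn:
    - [0, 0, 0]
    - [0, 0, 0]
    - [0, 0, 0]
    - [0, 0, 0]
    - [0, 0, 0]
  delta_pos:
    - [0.0008, 0, 0]
    - [0.0008, 0, 0]
    - [0.0008, 0, 0]
    - [0, 0, 0]
    - [0, 0, 0]
  gripper: [0.01, 0.01, 0.01, 0.01, 0.01]

```text
time: 8.4
tool_pos: [0.5588, -0.1955, 0.1393]
tcp_rot: [3.14, 0.11, 0.0]
wrist_force: [-0.2, -0.6, -4.6]
width: 0.213
grip_force: 108.1
```

jog_arm:
  turn:
    - [0, 0, 0]
    - [0, 0, 0]
    - [0, 0, 0]
    - [0, 0, 0]
    - [0, 0, 0]
    - [0, 0, 0]
  delta_pos:
    - [0.001, 0, 0]
    - [0.001, 0, 0]
    - [0.001, 0, 0]
    - [0.001, 0, 0]
    - [0, 0, 0]
    - [0, 0, 0]
  gripper: [0.01, 0.01, 0.01, 0.01, 0.01, 0.01]

```text
time: 8.9
tool_pos: [0.562, -0.1952, 0.139]
tcp_rot: [-3.139, -0.11, 0.002]
wrist_force: [-4.3, 0.0, -2.8]
width: 0.211
grip_force: 108.2
```

jog_arm:
  turn:
    - [0, 0, 0]
    - [0, 0, 0]
    - [0, 0, 0]
    - [0, 0, 0]
    - [0, 0, 0]
  delta_pos:
    - [0.001, 0, 0]
    - [0.001, 0, 0]
    - [0.001, 0, 0]
    - [0, 0, 0]
    - [0, 0, 0]
  gripper: [0.01, 0.01, 0.01, 0.01, 0.01]

```text
time: 9.32
tool_pos: [0.5647, -0.195, 0.139]
tcp_rot: [-3.139, -0.11, 0.004]
wrist_force: [-6.4, -0.6, -3.1]
width: 0.21
grip_force: 108.5
```

jog_arm:
  turn:
    - [0, 0, 0]
    - [0, 0, 0]
    - [0, 0, 0]
    - [0, 0, 0]
  delta_pos:
    - [0.0007, 0, 0]
    - [0.0007, 0, 0]
    - [0, 0, 0]
    - [0, 0, 0]
  gripper: [0.01, 0.01, 0.01, 0.01]

```text
time: 9.65
tool_pos: [0.5649, -0.1949, 0.1389]
tcp_rot: [-3.139, -0.11, 0.007]
wrist_force: [-10.9, 0.4, -0.4]
width: 0.208
grip_force: 108.8
```

The plate lies flat on the post. Now pushing down.

jog_arm:
  turn:
    - [0, 0, 0]
    - [0, 0, 0]
    - [0, 0, 0]
    - [0, 0, 0]
    - [0, 0, 0]
    - [0, 0, 0]
    - [0, 0, 0]
  delta_pos:
    - [0, 0, 0.001]
    - [0, 0, 0.001]
    - [0, 0, 0.001]
    - [0, 0, 0.001]
    - [0, 0, 0.001]
    - [0, 0, 0]
    - [0, 0, 0]
  gripper: [0.01, 0.01, 0.01, 0.01, 0.01, 0.01, 0.01]

```text
time: 10.23
tool_pos: [0.5649, -0.195, 0.1342]
tcp_rot: [-3.139, -0.109, 0.007]
wrist_force: [-11.1, -0.8, 0.6]
width: 0.21
grip_force: 108.9
```

jog_arm:
  turn:
    - [0, 0, 0]
    - [0, 0, 0]
    - [0, 0, 0]
    - [0, 0, 0]
    - [0, 0, 0]
    - [0, 0, 0]
    - [0, 0, 0]
  delta_pos:
    - [0, 0, 0.001]
    - [0, 0, 0.001]
    - [0, 0, 0.001]
    - [0, 0, 0.001]
    - [0, 0, 0.001]
    - [0, 0, 0]
    - [0, 0, 0]
  gripper: [0.01, 0.01, 0.01, 0.01, 0.01, 0.01, 0.01]

```text
time: 10.82
tool_pos: [0.5649, -0.1949, 0.1287]
tcp_rot: [-3.139, -0.109, 0.007]
wrist_force: [-9.1, -2.0, -4.2]
width: 0.208
grip_force: 108.3
```

jog_arm:
  turn:
    - [0, 0, 0]
    - [0, 0, 0]
    - [0, 0, 0]
    - [0, 0, 0]
    - [0, 0, 0]
  delta_pos:
    - [0, 0, 0.0007]
    - [0, 0, 0.0007]
    - [0, 0, 0.0007]
    - [0, 0, 0]
    - [0, 0, 0]
  gripper: [0.01, 0.01, 0.01, 0.01, 0.01]

```text
time: 11.23
tool_pos: [0.5649, -0.1949, 0.127]
tcp_rot: [-3.139, -0.109, 0.007]
wrist_force: [-10.7, -0.5, 0.0]
width: 0.211
grip_force: 108.8
```

jog_arm:
  turn:
    - [0, 0, 0]
    - [0, 0, 0]
    - [0, 0, 0]
    - [0, 0, 0]
    - [0, 0, 0]
  delta_pos:
    - [0, 0, 0.0008]
    - [0, 0, 0.0008]
    - [0, 0, 0.0008]
    - [0, 0, 0]
    - [0, 0, 0]
  gripper: [0.01, 0.01, 0.01, 0.01, 0.01]

```text
time: 11.65
tool_pos: [0.5649, -0.1949, 0.126]
tcp_rot: [-3.139, -0.109, 0.007]
wrist_force: [-14.3, 0.6, 8.2]
width: 0.208
grip_force: 110.1
```

jog_arm:
  turn:
    - [0, 0, 0]
    - [0, 0, 0]
    - [0, 0, 0]
    - [0, 0, 0]
  delta_pos:
    - [0, 0, 0.0008]
    - [0, 0, 0.0008]
    - [0, 0, 0]
    - [0, 0, 0]
  gripper: [0.01, 0.01, 0.01, 0.01]

```text
time: 11.98
tool_pos: [0.5649, -0.195, 0.1256]
tcp_rot: [-3.139, -0.109, 0.006]
wrist_force: [-17.4, 1.2, 13.2]
width: 0.213
grip_force: 110.9
```

Run:
```python
from h import *
np.set_printoptions(precision=4,suppress=True)
s=read_state();print(s['tool_pos'],s['wrist_force'],s['torque'])
w=vision.read_camera('wrist')[:,:,::-1]
si=vision.read_camera('side')[:,:,::-1]
o=np.zeros((480,800,3),np.uint8)
a=cv2.resize(w[40:290,240:410],None,fx=1.9,fy=1.9,interpolation=cv2.INTER_CUBIC);o[:a.shape[0],:a.shape[1]]=a
o[:,400:]=cv2.resize(si[125:245,270:370],None,fx=4,fy=4,interpolation=cv2.INTER_CUBIC);cv2.imwrite('pics/c5.png',o)
```

```text
[ 0.5649 -0.195   0.1256] [-17.3517   1.1686  13.225 ] [ 0.2083  1.9228 -0.0714]
```

View pics/c5.png

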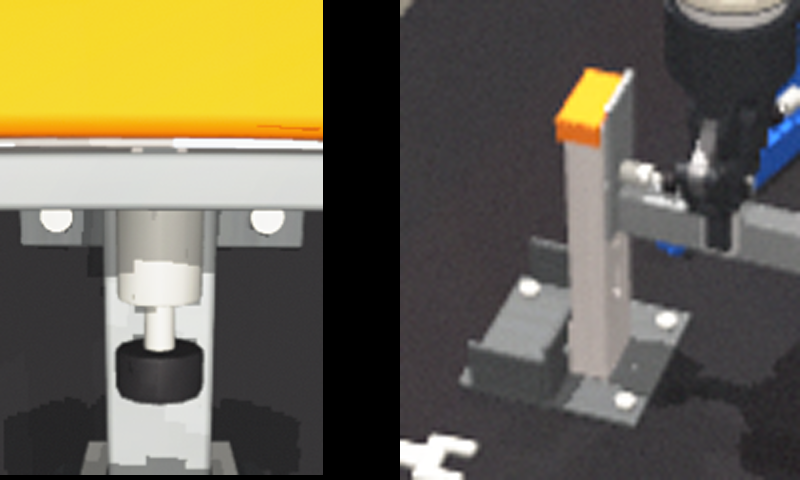

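The knob is at its rest distance from the plate, so the catch has snapped out, and the downward force rises stiffly, so the arm is home. Unloading and opening.

jog_arm:
  turn:
    - [0, 0, 0]
    - [0, 0, 0]
    - [0, 0, 0]
    - [0, 0, 0]
    - [0, 0, 0]
    - [0, 0, 0]
    - [0, 0, 0]
    - [0, 0, 0]
    - [0, 0, 0]
    - [0, 0, 0]
  delta_pos:
    - [-0.001, 0, -0.001]
    - [0, 0, -0.001]
    - [0, 0, 0]
    - [0, 0, 0]
    - [0, 0, 0]
    - [0, 0, 0]
    - [0, 0, 0]
    - [0, 0, 0]
    - [0, 0, 0]
    - [0, 0, 0]
  gripper: [0.01, 0.01, 0.01, 0.03, 0.05, 0.07, 0.07, 0.07, 0.07, 0.07]

```text
time: 12.92
tool_pos: [0.5664, -0.1949, 0.1253]
tcp_rot: [3.14, 0.11, 0.001]
wrist_force: [0.3, 0.3, -0.1]
width: 0.821
grip_force: 0.0
```

Run:
```python
from h import *
np.set_printoptions(precision=4,suppress=True)
s=read_state();print(s['tool_pos'],s['wrist_force'],s['torque'],s['width'])
w=vision.read_camera('wrist')[:,:,::-1]
si=vision.read_camera('side')[:,:,::-1]
o=np.zeros((480,800,3),np.uint8)
a=cv2.resize(w[40:290,240:410],None,fx=1.9,fy=1.9,interpolation=cv2.INTER_CUBIC);o[:a.shape[0],:a.shape[1]]=a
o[:,400:]=cv2.resize(si[125:245,270:370],None,fx=4,fy=4,interpolation=cv2.INTER_CUBIC);cv2.imwrite('pics/c6.png',o)
```

```text
[ 0.5664 -0.1949  0.1253] [ 0.2894  0.3133 -0.1192] [0.0775 0.0144 0.0207] 0.8210065709786313
```

View pics/c6.png

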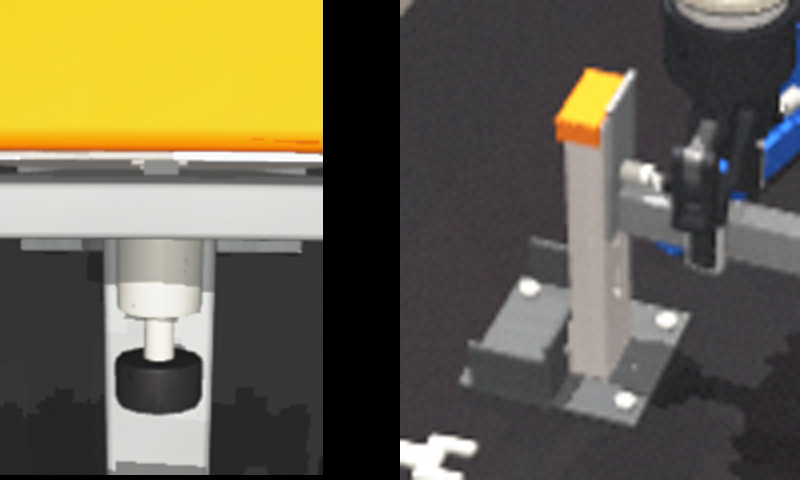

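Let go; the catch is out. The gap at the plate top is about 2 mm of play. Retreating upward, then checking from the wrist camera.

jog_arm:
  turn:
    - [0, 0, 0]
    - [0, 0, 0]
    - [0, 0, 0]
    - [0, 0, 0]
    - [0, 0, 0]
    - [0, 0, 0]
    - [0, 0, 0]
    - [0, 0, 0]
    - [0, 0, 0]
    - [0, 0, 0]
    - [0, 0, 0]
  delta_pos:
    - [-0.001, 0, -0.005]
    - [-0.002, 0, -0.012]
    - [-0.003, 0, -0.02]
    - [-0.005, 0, -0.025]
    - [-0.005, 0, -0.025]
    - [-0.01, 0, -0.025]
    - [-0.015, 0, -0.025]
    - [-0.015, 0, -0.01]
    - [-0.01, 0, 0]
    - [0, 0, 0]
    - [0, 0, 0]
  gripper: [0.07, 0.07, 0.07, 0.07, 0.07, 0.07, 0.07, 0.07, 0.07, 0.07, 0.07]

```text
time: 13.93
tool_pos: [0.4997, -0.1995, 0.2718]
tcp_rot: [-3.139, -0.108, 0.0]
wrist_force: [-0.7, -0.6, 0.2]
width: 0.821
grip_force: 0.0
```

Run:
```python
from h import *
np.set_printoptions(precision=4,suppress=True)
s=read_state();print(s['time'],s['tool_pos'],s['wrist_force'])
w=vision.read_camera('wrist')[:,:,::-1]
si=vision.read_camera('side')[:,:,::-1]
th=.0693;ex=np.array([np.cos(th),np.sin(th),0]);ey=np.array([-np.sin(th),np.cos(th),0]);F=np.array([.5399,-.1963,0])+.0956*ex
P=lambda x,y,z:F+x*ex+y*ey+np.array([0,0,z])
X=[P(0,.02,.22),P(0,-.02,.22),P(-.004,.02,.22),P(-.157,0,.162),P(-.157,0,.12),P(0,.02,.12),P(-.1,.01,.12)]
img=si.copy();a=proj('side',X);b=proj('wrist',X,s);print(a,b)
m=lambda im,pts,f,o:[cv2.drawMarker(im,tuple(int(round((q[i]-o[i])*f)) for i in(0,1)),(0,0,255),0,9,1) for q in pts]
A=cv2.resize(si[130:230,290:390],None,fx=4,fy=4,interpolation=cv2.INTER_CUBIC);m(A,a,4,(290,130))
B=cv2.resize(w[0:360,200:440],None,fx=1.66,fy=1.66);m(B,b,1.66,(200,0))
o=np.zeros((600,800,3),np.uint8);o[:400,:400]=A;o[:B.shape[0],402:402+B.shape[1]]=B[:, :398];cv2.imwrite('pics/c7.png',o)
```

```text
13.9333 [ 0.4997 -0.1995  0.2718] [-0.6836 -0.5944  0.2485]
[[320.0475 151.0143]
 [325.8574 141.2688]
 [321.6852 151.3483]
 [386.9391 179.2455]
 [385.8985 192.8923]
 [320.8394 184.3092]
 [361.7125 190.4343]] [[282.6886  -9.0327]
 [363.6089  -8.9876]
 [282.8564  -0.268 ]
 [323.0629 253.082 ]
 [323.0454 237.1537]
 [296.9955  40.957 ]
 [311.03   171.4949]]
```

View pics/c7.png

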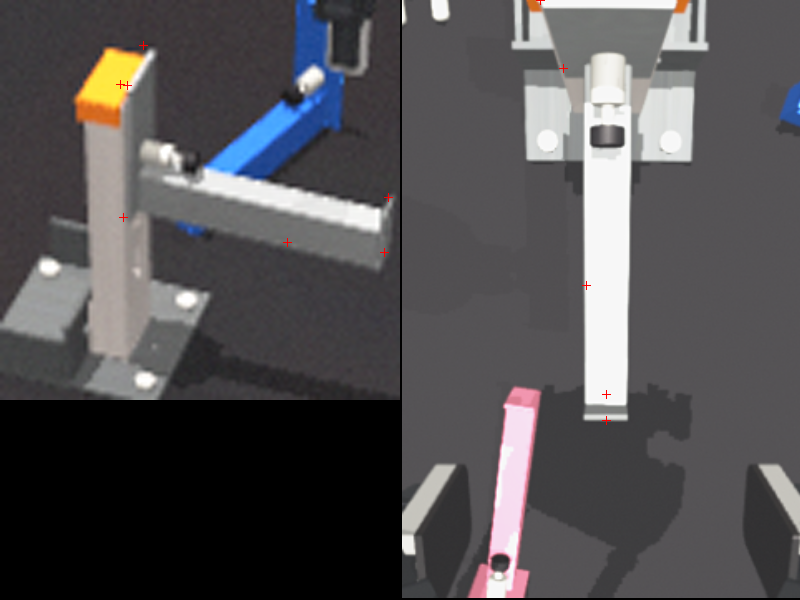

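Run:
```python
from h import *
np.set_printoptions(precision=4,suppress=True)
s=dict(tool_pos=np.array([.5664,-.1949,.1253]),tcp_rot=np.array([3.14,.11,.001]))
T=Ro.from_rotvec(s['tcp_rot']).as_matrix();print(T[2])
th=.0693;ex=np.array([np.cos(th),np.sin(th),0]);F=np.array([.5399,-.1963,0])+.0956*ex
for v,z in((185,.22),(238,.22),(150,.211)): print(v,(onz('wrist',[(323,40+v/1.9)],z,s)-F)@ex)
```

```text
[ 0.0006 -0.0003 -1.    ]
185 [-0.0022]
238 [-0.0059]
150 [0.0005]
```

The lean is about 0.02 rad, within the limit, and the arm is hanging home with its catch out. Handing in.

```bash
python3 -c "
from workcell import ticket;print(ticket.finish_job())"
```

```text
the job is handed in; nothing more can be done
None
```

The loose grey rack arm hangs on the empty post with its catch snapped out, by the camera and force readings. It leans about 0.02 rad (limit 0.05), the gripper has let go and backed off, and the job is handed in at about 14 s. No verdict was returned.

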